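# Set a slate slab to the scribed line on the slab saw

### The arm

A 7-joint arm with a two-finger parallel gripper is mounted at the origin on the work surface. World frame = base frame: x ahead of the robot, y to its left, z up, the work surface at z = 0. Lengths are in m, angles in rad, forces in N, time in s.
With the tool pointing down it reaches from about 0.425 to 0.825 m from the base axis. Payload 3.6 kg.
Tool frame: the origin (TCP) lies midway between the tips of the shut fingers; the grasp point (between the pads) lies 19 mm behind it (ctrl.tcp_to_grasp is the distance from the TCP to the grasp point, in m); z points along the fingers, x is the direction in which the jaws open and shut, and the axes are right-handed (so a half turn about z gives the same grasp; the last joint's range is limited). The gripper opens to 85 mm and grips with 20 to 120 N. Pads are 22 mm wide; open, the fingers measure 114 mm over their backs; the gripper's body (76 mm by 85 mm) begins 54 mm behind the grasp point. The pads swing forward as they close: fully open they stand 13 mm farther back than shut.
Start: joints at [-1.19, 0.615, -0.013, 1.423, 0.008, 1.103, -0.04], TCP at [0.257, 0.597, 0.231] pointing down, gripper open.
Joint ranges: [-3.12, 3.12], [-0.3, 2.06], [-1.34, 1.32], [0.26, 2.42], [-1.36, 4.5], [0.01, 1.98], [-2.84, 2.84]. Speed limits (rad/s): [2.79, 2.79, 3.14, 3.14, 3.14, 3.14, 3.14].

### API

Orientations are given as a unit quaternion [x, y, z, w].
In Python, from station import monitor, eyes, ctrl gives the robot as it stands. The module is installed in compiled form; this text tells all that it offers.
- The arm moves only by the shell command python3 -m crank 'ROWS'. ROWS is JSON, a list of rows, each a list of 3 entries, a list of its own where there are three numbers: the shift along the tool's x, y, z in mm, then the turn about the tool's z in rad, then the closure, from 0 (fully open) to 1 (shut). A call has 1 to 20 rows; each row shifts and turns the pose as measured when the row begins, along the tool's axes as they then stand; what a row does not reach is not made up. A row lasts 1/12 s, in which the tool goes at most 41.7 mm and 7.16 degrees, less where a joint would pass 70% of its speed; a pose out of reach is approached as far as the arm can. A call is refused whole if a number of a shift passes 41.7 or a number of a turn 0.125, either way. A call with a gripper value outside its range is refused whole. The fingers move at their own pace and stop on an object; the grip force is fixed at half the most. Time passes only in rows, so rows that do not move let the fingers close. It gives the time, the measured TCP pose, the force and the opening at its end, in the units of the state.
- monitor.state(): the state, without advancing time (a new reading comes with each control period).
- eyes.capture(name): name is "side" or "top" or "wrist"; returns a dict with "img" (400x640x3 uint8, blue, green, red), "K" (3x3 intrinsics, pixels), "view" (4x4, takes a point from world to camera coordinates); the wrist camera has in their place "mount" (4x4, takes a point from camera to tool coordinates, whose origin is the TCP and whose axes are the tool frame's). Camera axes: x right, y down, z forward; pixel columns grow to the right and rows downward; lengths in m; the calibration is good to about 2 mm. A picture is of the moment at which its call begins: read the wrist's pose just before it. There is no depth.
- ctrl.hand_in(): hands the job in, once; it reports no verdict.
The state is a dict: "time_s": time; "q": joint angles; "dq": joint speeds; "joint_efforts": joint torques, N m; "eef_pos": TCP position; "eef_rot": TCP orientation; "wrist_force": force on the tool from outside, world axes, zero at the start; "ft_torque": the same for the moment, N m; "finger_gap": finger opening in m.
Only numpy, scipy, OpenCV 4.12 (cv2) and the standard library are available. Lean on these libraries where they do the work, as an engineer would, in place of code of your own. Each camera call takes 0.05 s, during which the arm holds its last target.

### The job

Set up the next cut on the slab saw: push the dark slate slab back square against the fence and slide it along until its leading end meets the white scribed line on the deck. Keep it lying flat and off the blade, leave the offcut and the brush on the deck where they are, and let go with the slab at rest.

Things in the scene. Friction and masses are not known exactly. Their poses are not given: they have to be found in the camera images.
- saw: bench slab saw, fixed, switched off; place and yaw vary. Origin on the bench under its middle; x away from the robot (feed direction), y left, z up. Steel deck 400 (x) x 480 (y) mm, top at z = 140, on a blue tub. On the deck at the robot's side lies a cross-cut gauge with an aluminium fence (see fence_face); its head (10 mm high) and clamp knob (34 mm) are behind the fence.
- fence_face (a point): foot of the fence's working face, middle of its length, at deck height; saw (x, y) = (-130, -99). Fence fixed, 30 mm high, 18 mm thick, along the saw's y from y = -220 to +22; the face looks to +x, towards the slab. Axes as the saw's.
- slab: dark grey slate slab, loose, 90 (x) x 150 (y) x 12 (z) mm, 0.34 to 0.59 kg, too wide to grip; slides on the deck with friction. Origin: centre of its underside. It starts flat on the deck, axes within 0.1 rad of the saw's, 2 to 30 mm clear of the fence's face and 60 to 180 mm short of the line (on the saw's -y side).
- slab_end (a point): middle of the slab's leading end face (the +y end, 75 mm from its centre), at half thickness: this edge must meet the line
- slab_near_lead (a point): corner of the slab at the leading (+y) end on the fence side (-x), at half thickness
- slab_near_trail (a point): corner of the slab at the trailing (-y) end on the fence side (-x), at half thickness
- mark: white line 2 mm wide, 200 mm long, scribed across the deck along the saw's x, in the middle of a 44 mm wide band of dark blue layout dye; flush with the deck, nothing to feel. Origin: middle of the line, at deck height. Axes as the saw's; y is across the line. It lies left of the blade at saw y = +75 to +115 (varies).
- blade: the saw's diamond blade, fixed: upright disc, 150 mm across, rising 25 mm above the deck. Origin at the disc's centre, 50 mm below the deck top; disc in the plane saw y = +30, above the deck from x = +4 to +116. Its clear guard with orange top, 28 mm wide, spans x = +29 to +153 and is 43 mm high above the deck.
- offcut: small loose slate offcut 45 x 40 x 12 mm lying on the deck at its far right; origin at the centre of its underside. Leave alone.
- brush: small loose wooden hand brush, about 135 x 30 x 26 mm, lying on the deck at its far left; origin on its underside near the middle. Leave alone.
Not all that is in view belongs to the job. There is more than one size of the slab; the job needs the smallest.

How it is judged:
By the outcome, as a careful person would: the job done as asked, in the order asked, and still so for the second after the job is handed in, with the robot touching nothing.
It also fails if it takes over 54 s, if anything falls off the work surface, if the arm or the gripper's body presses on something with over 40 N, if the wrist force passes 120 N, or if a joint passes its speed limit or range.

## Working session

There is one attempt and no reset: what is moved stays moved. The work goes in short steps, Python scripts to look and compute and a shell command to move; the robot and the scene stay as the last step left them, time stands still between calls to the robot, and variables do not carry over. Pictures are saved under pics/ and viewed, and the job is handed in when it is done.

```bash
mkdir -p pics; python3 - <<'E'
from station import monitor, eyes, ctrl
import cv2,numpy as np
s=monitor.state();print({k:np.round(v,3).tolist() for k,v in s.items()})
for n in("side","top","wrist"):
    c=eyes.capture(n);cv2.imwrite(f"pics/{n}0.png",c["img"]);print(n,c["K"].tolist(),np.round(c.get("view",c.get("mount")),4).tolist())
E
```

```text
{'time_s': 0.0, 'q': [-1.19, 0.616, -0.013, 1.425, 0.008, 1.103, -0.04], 'dq': [0.001, -0.0, 0.0, 0.002, 0.001, 0.001, 0.001], 'joint_efforts': [0.001, -46.922, 0.259, -17.103, 0.01, 0.01, -0.0], 'eef_pos': [0.257, 0.596, 0.23], 'eef_rot': [0.835, 0.55, -0.001, 0.001], 'wrist_force': [0.408, 0.311, -0.144], 'ft_torque': [0.008, -0.01, 0.045], 'finger_gap': 0.085}
side [[416.3638863473265, 0.0, 312.5346334131463], [0.0, 416.3638863473265, 198.75617522412315], [0.0, 0.0, 1.0]] [[0.907, -0.4207, 0.0174, -0.4486], [-0.211, -0.4901, -0.8458, 0.1863], [0.3644, 0.7634, -0.5333, 1.0249], [0.0, 0.0, 0.0, 1.0]]
top [[405.19500972470684, 0.0, 323.22074130072053], [0.0, 405.19500972470684, 197.53245015339604], [0.0, 0.0, 1.0]] [[0.0018, -0.9997, -0.0228, -0.0065], [-0.9898, 0.0014, -0.1424, 0.5232], [0.1423, 0.0229, -0.9896, 1.1168], [0.0, 0.0, 0.0, 1.0]]
wrist [[301.98328724478523, 0.0, 323.4835777160668], [0.0, 301.98328724478523, 199.3529374291817], [0.0, 0.0, 1.0]] [[1.0, -0.0003, -0.0009, -0.0002], [0.0005, 0.9574, 0.2888, -0.0748], [0.0008, -0.2888, 0.9574, -0.1423], [0.0, 0.0, 0.0, 1.0]]
```

View pics/top0.png

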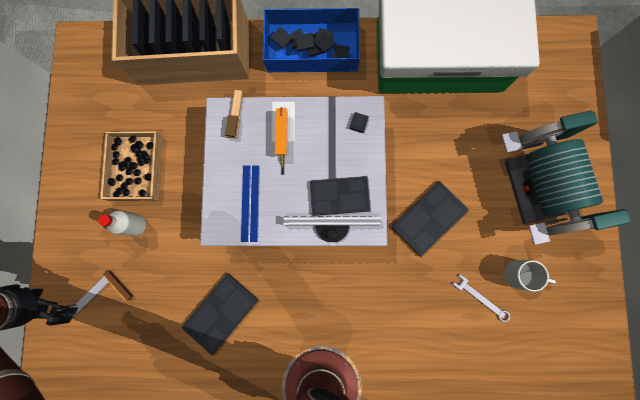

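View pics/side0.png

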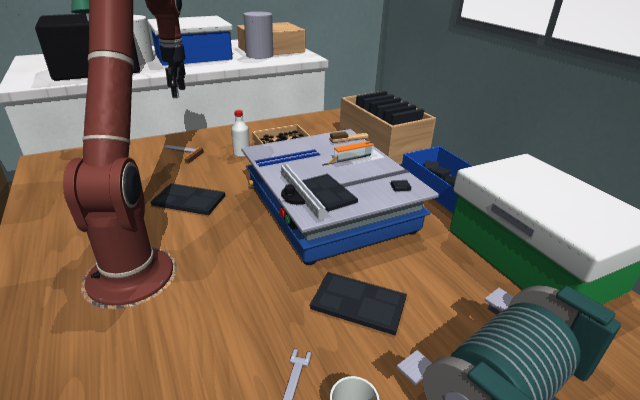

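View pics/wrist0.png

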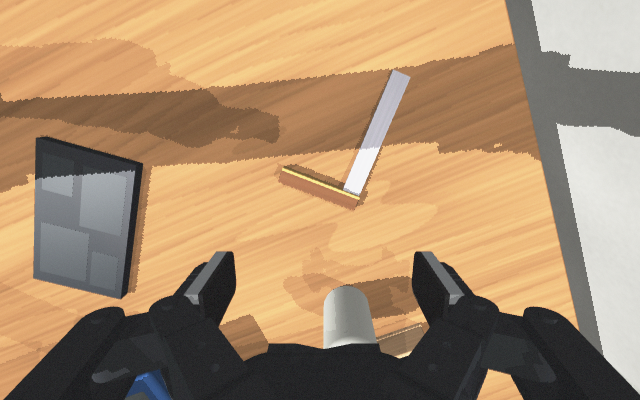

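```bash
cat > h.py <<'E'
import numpy as np,cv2
from station import monitor,eyes,ctrl
from scipy.spatial.transform import Rotation as R
def cap(n,f=None):
    s=monitor.state();c=eyes.capture(n)
    if n=="wrist":
        T=np.eye(4);T[:3,:3]=R.from_quat(s["eef_rot"]).as_matrix();T[:3,3]=s["eef_pos"]
        c["view"]=np.linalg.inv(T@np.array(c["mount"]))
    if f: cv2.imwrite(f"pics/{f}.png",c["img"])
    np.savez(f"{f}.npz",img=c["img"],K=c["K"],view=c["view"])
    return c
def ray(c,u,v,z):
    V=np.array(c["view"]);d=np.linalg.inv(c["K"])@[u,v,1];d=V[:3,:3].T@d;o=-V[:3,:3].T@V[:3,3]
    return (o+d*(z-o[2])/d[2])
def proj(c,p):
    V=np.array(c["view"]);q=np.array(c["K"])@(V[:3,:3]@np.array(p)+V[:3,3]);return q[:2]/q[2]
def crop(c,f,x,y,w,h,k):
    cv2.imwrite(f"pics/{f}.png",cv2.resize(c["img"][y:y+h,x:x+w],None,fx=k,fy=k,interpolation=cv2.INTER_CUBIC))
E
python3 - <<'E'
from h import *
c=cap("top","top1");crop(c,"t1c",196,90,200,160,4-0)
E
```

```text
(no output)
```

View pics/t1c.png

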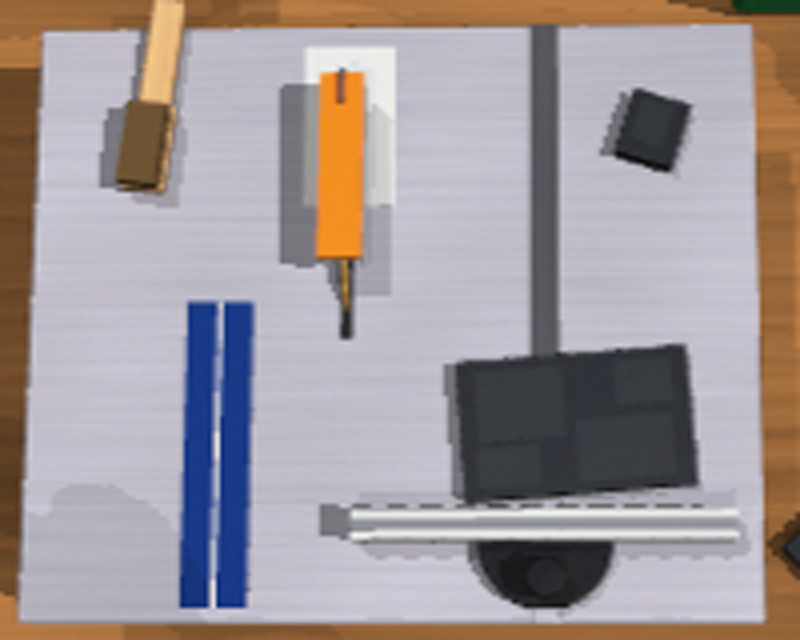

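The slab is the dark slab on the deck (full image ~340,195). The larger dark ones at (430,218) and (220,313) lie on the bench. In the crop, its top corners are at (457,362), (467,500), (698,483) and (685,345). The mark's white line runs (220,302)-(213,606), and the deck corners are (42,32), (752,26), (765,622) and (18,622).

```bash
python3 - <<'E'
from h import *
c=dict(np.load("top1.npz"))
def P(u,v,z): return ray(c,196+(u+.5)/4-.5,90+(v+.5)/4-.5,z)[:2]
D=np.array([P(*p,.14) for p in[(42,32),(752,26),(765,622),(18,622)]])
print("deck",D.round(4).tolist(),"ctr",D.mean(0).round(4),[np.linalg.norm(D[i]-D[(i+1)%4]).round(4) for i in range(4)])
ex=(D[0]+D[1]-D[2]-D[3]);print("yaw",np.arctan2(ex[1],ex[0]), "yaw from y",[np.arctan2(-(a-b)[0],(a-b)[1]) for a,b in((D[0],D[1]),(D[3],D[2]))])
S=np.array([P(*p,.152) for p in[(457,362),(467,500),(698,483),(685,345)]])
print("slab",S.round(4).tolist(),[np.linalg.norm(S[i]-S[(i+1)%4]).round(4) for i in range(4)])
L=np.array([P(*p,.14) for p in[(220,302),(213.5,606)]]);print("line",L.round(4).tolist(),np.linalg.norm(L[0]-L[1]))
d=L[0]-L[1];print("line yaw",np.arctan2(d[1],d[0]))
F=np.array([P(*p,.17) for p in[(352,508),(738,508)]]);print("fence face top",F.round(4).tolist())
d=F[0]-F[1];print(np.arctan2(-d[0],d[1]))
for n,(a,b) in dict(bigR=((430,182),(392,218)),).items(): pass
E
```

```text
deck [[0.7821, 0.3087], [0.7827, -0.1702], [0.3861, -0.1708], [0.3855, 0.307]] ctr [0.5841 0.0687] [np.float64(0.4789), np.float64(0.3967), np.float64(0.4778), np.float64(0.3966)]
yaw 0.002797639054462791 yaw from y [np.float64(0.0013925130912275303), np.float64(0.0012465733943056493)]
slab [[0.5521, 0.0254], [0.4627, 0.0185], [0.4735, -0.1285], [0.5629, -0.1215]] [np.float64(0.0897), np.float64(0.1474), np.float64(0.0897), np.float64(0.1473)]
line [[0.5949, 0.1826], [0.3958, 0.1813]] 0.19913738261739497
line yaw 0.006450289695829277
fence face top [[0.4559, 0.0897], [0.4558, -0.1515]]
-0.00035380472768100426
```

```bash
python3 -m crank '[[[0,0,-10],-0.1,1],[[0,0,-10],-0.1,1],[[0,0,0],-0.1,1],[[0,0,0],-0.106,1],[[-35,17,0],0,1],[[-35,17,0],0,1],[[-35,17,0],0,1],[[-35,17,0],0,1],[[-35,17,0],0,1],[[-35,17,0],0,1],[[-35,17,0],0,1],[[-35,17,0],0,1]]'; python3 -c "
from h import *
s=monitor.state();print(s['q'],R.from_quat(s['eef_rot']).as_matrix().round(3).tolist())"
```

```text
time_s: 1.2
eef_pos: [0.3955, 0.3183, 0.2456]
eef_rot: [0.692, 0.722, -0.003, -0.004]
wrist_force: [0.2, -0.0, 0.8]
finger_gap: 0.0001
[-0.63536556  0.38477391 -0.11456735  1.80018627  0.04397827  0.96641718
  0.84733968] [[-0.043, 0.999, -0.01], [0.999, 0.043, 0.0], [0.001, -0.01, -1.0]]
```

```bash
python3 -m crank '[[[-33,18,0],0.02,1],[[-33,18,0],0.02,1],[[-33,18,0],0,1],[[-33,18,0],0,1],[[-33,18,0],0,1],[[-33,18,0],0,1],[[-33,18,0],0,1],[[-33,18,0],0,1],[[-33,18,0],0,1],[[-33,18,0],0,1],[[-33,18,0],0,1],[[0,0,0],0,1]]'; python3 -c "
from h import *
s=monitor.state();print(s['q'],R.from_quat(s['eef_rot']).as_matrix().round(3).tolist());cap('wrist','w1')"
```

```text
time_s: 2.2
eef_pos: [0.6037, -0.0756, 0.2436]
eef_rot: [0.711, 0.703, -0.005, 0.0]
wrist_force: [-0.2, -2.2, 0.8]
finger_gap: 0.0002
[ 0.08589522  0.54035829 -0.00199898  1.52877683  0.01021209  1.07920338
  1.63802131] [[0.012, 1.0, -0.007], [1.0, -0.012, -0.007], [-0.007, -0.007, -1.0]]
```

View pics/w1.png

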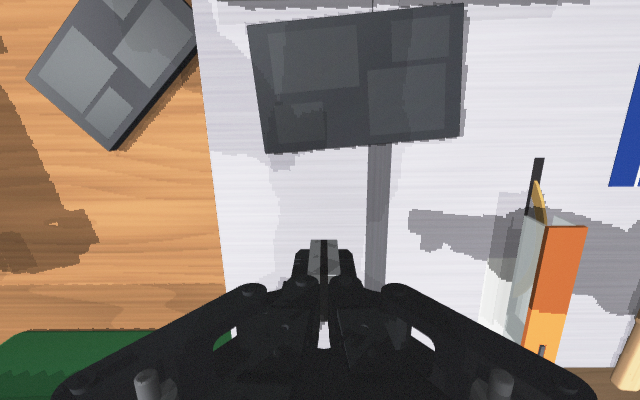

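```bash
python3 - <<'E'
from h import *
c=dict(np.load("w1.npz"))
S=np.array([ray(c,*p,.152)[:2] for p in[(462,136),(466,3),(247,25),(266,153)]])
print(S.round(4).tolist(),[np.linalg.norm(S[i]-S[(i+1)%4]).round(4) for i in range(4)])
E
python3 -m crank '[[[25,0,30],0,1],[[0,0,30],0,1],[[0,0,25],0,1],[[0,0,10],0,1],[[0,0,0],0,1]]'
```

```text
[[0.5497, 0.0296], [0.4612, 0.0221], [0.4723, -0.1276], [0.5609, -0.1203]] [np.float64(0.0888), np.float64(0.1501), np.float64(0.0889), np.float64(0.1503)]
time_s: 2.67
eef_pos: [0.6027, -0.0423, 0.1463]
eef_rot: [0.71, 0.704, -0.002, -0.002]
wrist_force: [0.3, 0.4, -0.6]
finger_gap: -0.0004
```

```bash
python3 -m crank '[[[-8,-12,2],0,1],[[0,-10,0],0,1],[[0,-6,0],0,1],[[0,-5,0],0,1],[[0,-4,0],0,1],[[0,-4,0],0,1]]'; python3 -m crank '[[[0,-3,0],0,1],[[0,-3,0],0,1]]'
```

```text
time_s: 3.17
eef_pos: [0.5625, -0.0435, 0.1467]
eef_rot: [0.707, 0.707, 0.002, -0.001]
wrist_force: [2.4, 0.2, -0.2]
finger_gap: 0.0001
time_s: 3.33
eef_pos: [0.5603, -0.0445, 0.1485]
eef_rot: [0.707, 0.707, 0.005, 0.004]
wrist_force: [5.1, -2.2, -1.6]
finger_gap: 0.0001
```

```bash
python3 -m crank '[[[-3,-3,2],0,1],[[-2,-4,2],0,1],[[0,-4,1],0,1]]';python3 -m crank '[[[0,-4,0],0,1],[[0,-4,0],0,1]]'
```

```text
time_s: 3.58
eef_pos: [0.5576, -0.0489, 0.1473]
eef_rot: [0.707, 0.707, 0.013, 0.011]
wrist_force: [6.9, -2.5, -1.1]
finger_gap: 0.0002
time_s: 3.75
eef_pos: [0.5557, -0.0509, 0.1488]
eef_rot: [0.707, 0.707, 0.018, 0.017]
wrist_force: [8.9, 0.7, -2.3]
finger_gap: 0.0001
```

```bash
python3 - <<'E'
from h import *
c=cap("top","t2");crop(c,"t2c",296,160,110,90,7)
c=cap("wrist","w2")
s=monitor.state();print(s['q'],R.from_quat(s['eef_rot']).as_matrix().round(3).tolist(),s['eef_pos'],s['wrist_force'])
E
```

```text
[ 0.06833476  0.54836284 -0.0216276   1.83600038  0.01174287  0.70723708
  1.61234571] [[-0.0, 0.999, 0.05], [1.0, 0.0, 0.001], [0.001, 0.05, -0.999]] [ 0.55574499 -0.05075161  0.14900834] [ 8.0633843  -0.64277932 -2.30325735]
```

View pics/t2c.png

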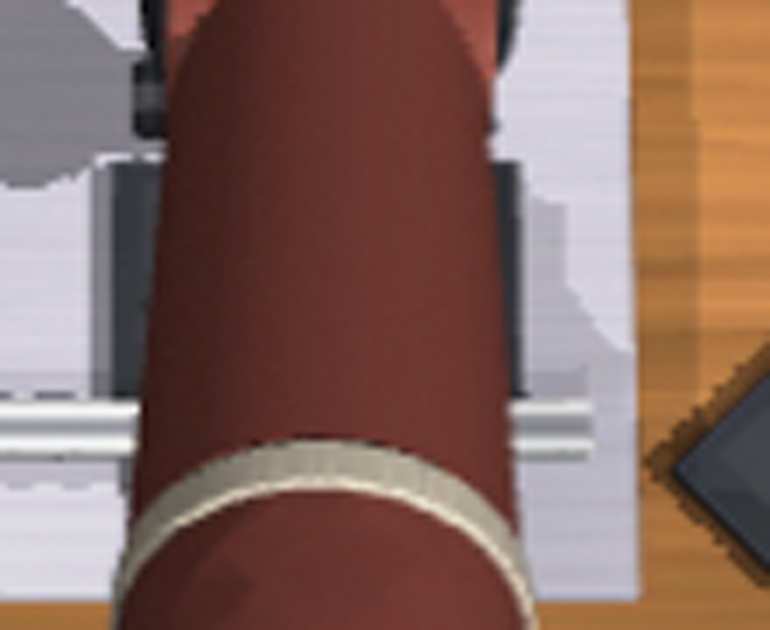

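View pics/w2.png

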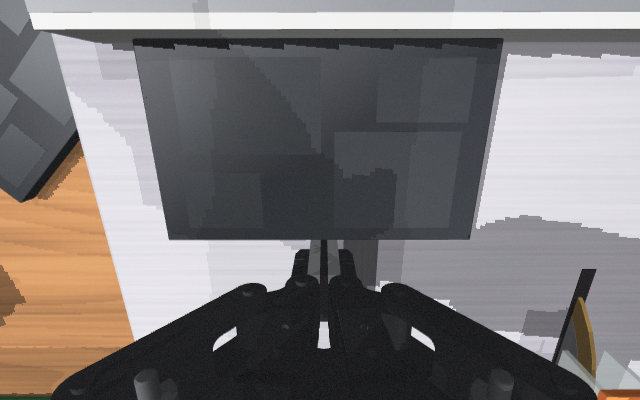

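```bash
python3 - <<'E'
from h import *
c=dict(np.load("w2.npz"))
S=np.array([ray(c,*p,.152)[:2] for p in[(470.5,239.5),(502,39),(134,39),(168,239.5)]])
print(S.round(4).tolist(),[np.linalg.norm(S[i]-S[(i+1)%4]).round(4) for i in range(4)])
E
python3 -m crank '[[[0,-3,0],0,1],[[0,-3,0],0,1],[[0,0,0],0,1]]'
```

```text
[[0.5437, 0.023], [0.4542, 0.021], [0.4541, -0.1263], [0.5435, -0.1283]] [np.float64(0.0895), np.float64(0.1473), np.float64(0.0895), np.float64(0.1513)]
time_s: 4.1
eef_pos: [0.5557, -0.0508, 0.1502]
eef_rot: [0.707, 0.707, 0.024, 0.022]
wrist_force: [-0.4, 0.0, -0.1]
finger_gap: 0.0002
```

```bash
python3 -m crank '[[[0,15,0],0,1],[[0,10,-20],0,1],[[0,0,-40],0,1],[[0,0,0],0.12,0.5],[[0,0,0],0.12,0.5],[[0,0,0],0.12,0.5],[[0,0,0],0.12,0.5],[[0,0,0],0.12,0.5],[[0,0,0],0.12,0.5],[[0,0,0],0.12,0.5],[[0,0,0],0.12,0.5],[[0,0,0],0.12,0.5],[[0,0,0],0.12,0.5],[[0,0,0],0.12,0.5],[[0,0,0],0.12,0.5],[[0,0,0],0.12,0.5]]'; python3 -c "
from h import *
s=monitor.state();print(s['q'],R.from_quat(s['eef_rot']).as_matrix().round(3).tolist());"
```

```text
time_s: 5.43
eef_pos: [0.5402, -0.0481, 0.2008]
eef_rot: [1.0, -0.027, -0.013, -0.01]
wrist_force: [0.7, 0.9, -0.0]
finger_gap: 0.0428
[-0.21717647  0.52096306  0.4232608   1.76524655 -0.27522133  0.94146818
  0.27294255] [[0.998, -0.053, -0.025], [-0.053, -0.998, 0.02], [-0.026, -0.018, -0.999]]
```

```bash
python3 -m crank '[[[-14,30,0],-0.027,0.5],[[-14,30,0],-0.026,0.5],[[-14,30,0],0,0.5],[[0,25,0],0,0.5],[[0,0,0],0,0.5]]'; python3 -c "
from h import *
s=monitor.state();print(s['q'],R.from_quat(s['eef_rot']).as_matrix().round(3).tolist());cap('wrist','w3')"
```

```text
time_s: 5.85
eef_pos: [0.4844, -0.1572, 0.1946]
eef_rot: [1.0, 0.003, -0.026, -0.016]
wrist_force: [-0.2, 0.6, 0.3]
finger_gap: 0.0428
[ 0.00305529  0.49397862  0.41435286  1.83603706 -0.25578131  0.92446172
  0.54630681] [[0.999, 0.005, -0.051], [0.006, -0.999, 0.033], [-0.051, -0.033, -0.998]]
```

View pics/w3.png

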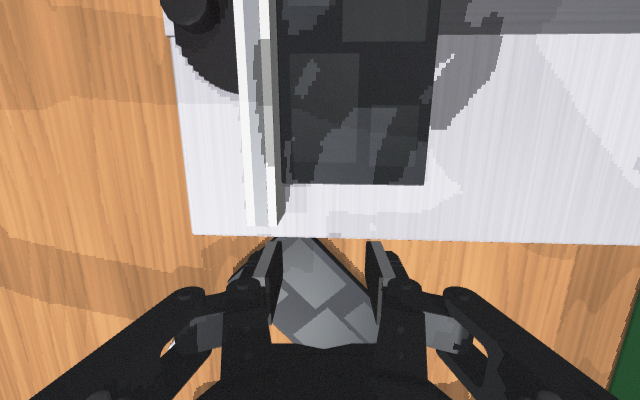

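```bash
python3 -m crank '[[[16,10,0],0,0.5],[[4,4,15],0,0.5],[[0,0,20],0,0.5],[[0,0,10],0,0.5],[[0,0,0],0,0.5]]'; python3 -c "
from h import *
c=dict(np.load('w3.npz'))
print([ray(c,*p,.152)[:2].round(4).tolist() for p in((282,183),(425,185),(276,0))])
s=monitor.state();print(R.from_quat(s['eef_rot']).as_matrix().round(3).tolist());cap('wrist','w4');crop(cap('side','s4'),'s4c',240,130,200,140,4)"
```

```text
time_s: 6.32
eef_pos: [0.4976, -0.1592, 0.1448]
eef_rot: [0.999, 0.005, -0.032, -0.024]
wrist_force: [-0.3, -0.0, 0.2]
finger_gap: 0.0426
[[0.4543, -0.1278], [0.5441, -0.1276], [0.454, -0.0252]]
[[0.998, 0.008, -0.065], [0.011, -0.999, 0.049], [-0.064, -0.049, -0.997]]
```

View pics/w4.png

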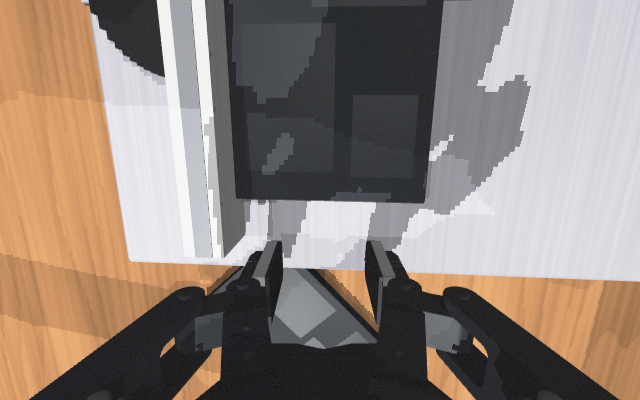

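View pics/s4c.png

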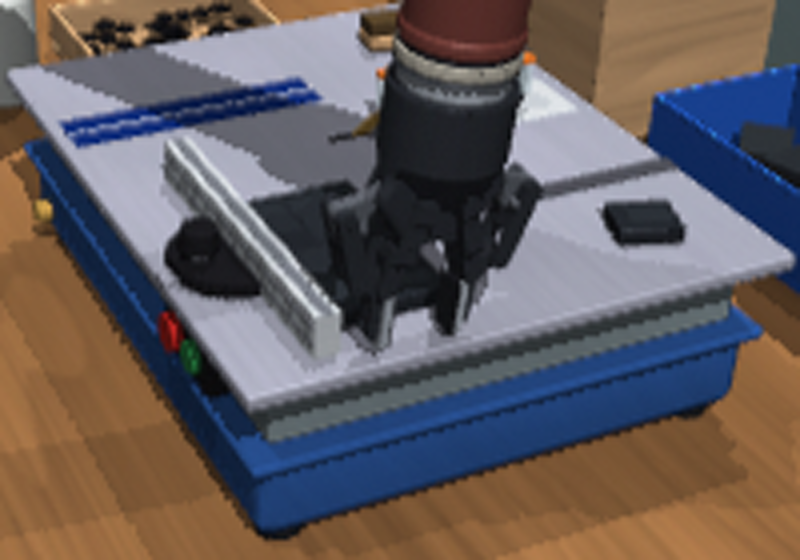

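```bash
python3 -m crank '[[[2,-5,4],0,0.5],[[0,-8,0.5],0,0.5],[[0,-8,0.5],0,0.5],[[0,-6,0.5],0,0.5],[[0,-6,0.5],0,0.5],[[0,-6,0.5],0,0.5]]'; python3 -c "
from h import *
s=monitor.state();print(R.from_quat(s['eef_rot']).as_matrix().round(3).tolist());cap('wrist','w5')"
```

```text
time_s: 6.92
eef_pos: [0.5023, -0.1192, 0.1446]
eef_rot: [0.999, 0.005, -0.027, -0.021]
wrist_force: [0.7, -1.6, -2.0]
finger_gap: 0.0428
[[0.999, 0.008, -0.054], [0.01, -0.999, 0.042], [-0.054, -0.043, -0.998]]
```

View pics/w5.png

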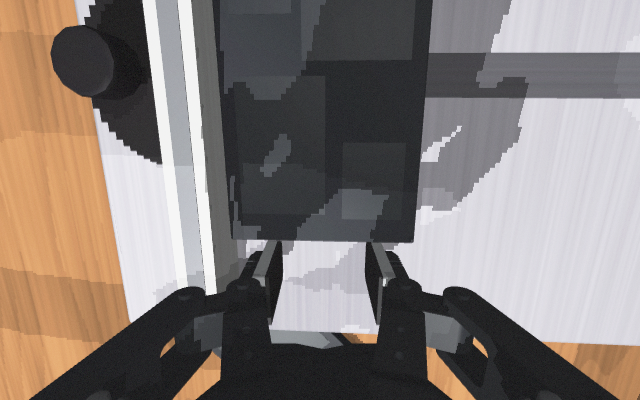

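```bash
python3 -m crank '[[[0,-8,1],0,0.5],[[0,-10,1],0,0.5],[[0,-10,1],0,0.5],[[0,-10,1],0,0.5]]'; python3 -c "
from h import *
c=cap('wrist','w6')
s=monitor.state();print(R.from_quat(s['eef_rot']).as_matrix().round(3).tolist())"
```

```text
time_s: 7.3
eef_pos: [0.5031, -0.0833, 0.1444]
eef_rot: [1.0, 0.003, -0.024, -0.018]
wrist_force: [0.6, -5.4, 3.7]
finger_gap: 0.0424
[[0.999, 0.008, -0.049], [0.01, -0.999, 0.038], [-0.049, -0.039, -0.998]]
```

View pics/w6.png

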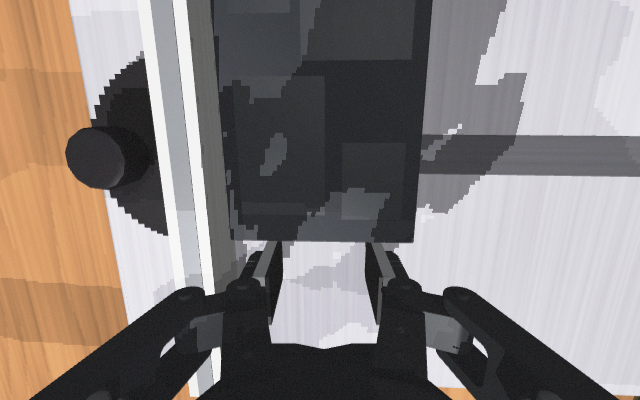

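```bash
python3 -m crank '[[[0,-10,0.5],0,0.5],[[0,-10,0.5],0,0.5],[[0,-10,0.5],0,0.5],[[0,-10,0.5],0,0.5],[[0,-10,0.5],0,0.5],[[0,-10,0.5],0,0.5],[[0,-8,0.5],0,0.5],[[0,-4,0],0,0.5]]'; python3 -c "
from h import *
c=cap('wrist','w7');crop(cap('top','t7'),'t7c',220,150,180,110,4)
s=monitor.state();print(s['q'],R.from_quat(s['eef_rot']).as_matrix().round(3).tolist())"
```

```text
time_s: 8.02
eef_pos: [0.5021, -0.0023, 0.1438]
eef_rot: [1.0, 0.004, -0.024, -0.018]
wrist_force: [0.2, -2.8, 1.4]
finger_gap: 0.0429
[-0.2705098   0.5484296   0.37869926  1.91974521 -0.32523277  0.78549729
  0.31116013] [[0.999, 0.008, -0.05], [0.01, -0.999, 0.037], [-0.049, -0.038, -0.998]]
```

View pics/w7.png

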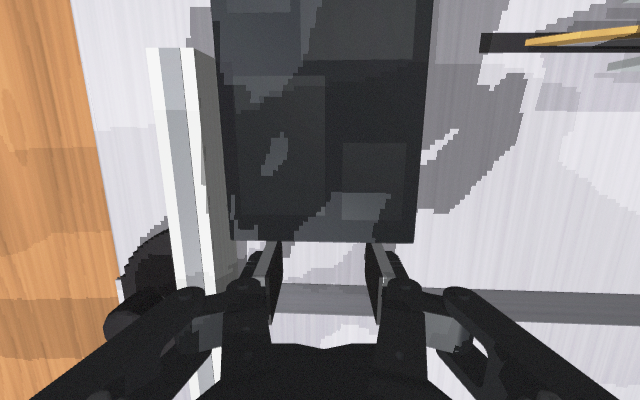

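View pics/t7c.png

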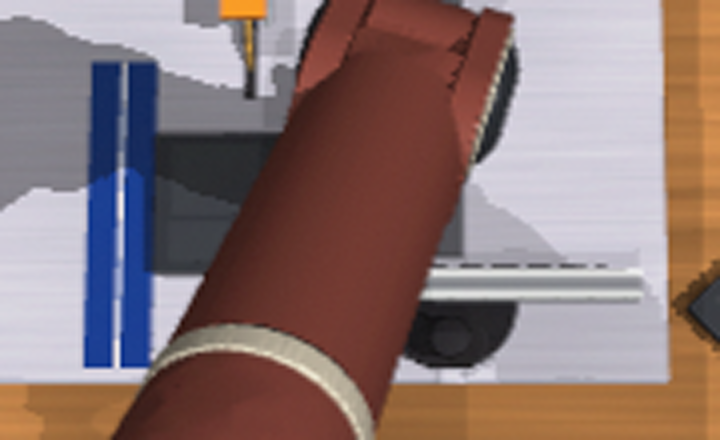

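```bash
python3 - <<'E'
from h import *
c=dict(np.load("t7.npz"))
def P(u,v,z): return ray(c,220+(u+.5)/4-.5,150+(v+.5)/4-.5,z)[:2].round(4)
print(P(155,133,.152),P(150,272,.152),"line",P(124.5,63,.14),P(116.5,366,.14))
w=dict(np.load("w7.npz"));print([ray(w,*p,.152)[:2].round(4) for p in((232,240),(414,242),(213,0))])
I=c["img"];
for r in (188,196,204,212): print(r,I[r,243:264].max(axis=1).tolist())
E
```

```text
[0.5452 0.1587] [0.4551 0.1597] line [0.5943 0.1822] [0.3958 0.182 ]
[array([0.456 , 0.0087]), array([0.5444, 0.0102]), array([0.4554, 0.1128])]
188 [94, 94, 92, 92, 92, 93, 124, 164, 114, 92, 93, 92, 93, 94, 88, 67, 43, 42, 42, 44, 46]
196 [145, 147, 147, 146, 147, 147, 179, 216, 146, 147, 147, 147, 134, 93, 89, 71, 63, 65, 63, 66, 70]
204 [147, 148, 147, 147, 147, 146, 181, 221, 147, 147, 147, 148, 135, 94, 88, 67, 63, 63, 62, 63, 62]
212 [148, 147, 146, 146, 146, 156, 196, 216, 146, 146, 146, 147, 133, 94, 88, 70, 63, 65, 65, 70, 71]
```

```bash
python3 -m crank '[[[0,-5,0.3],0,0.5],[[0,-6,0.3],0,0.5],[[0,-4,0.2],0,0.5],[[0,-2,0],0,0.5],[[0,0,0],0,0.5]]'; python3 -c "
from h import *
cap('wrist','w8');c=cap('top','t8');crop(c,'t8c',230,170,80,60,10)
I=c['img']
for r in (188,196,204,212): print(r,I[r,243:264].max(axis=1).tolist())
crop(cap('side','s8'),'s8c',240,130,130,100,6)"
```

```text
time_s: 8.53
eef_pos: [0.5012, 0.0142, 0.1433]
eef_rot: [1.0, 0.003, -0.025, -0.017]
wrist_force: [0.1, -2.2, 1.6]
finger_gap: 0.0425
188 [93, 93, 94, 92, 92, 93, 125, 165, 115, 83, 45, 41, 42, 43, 46, 47, 46, 47, 47, 47, 48]
196 [147, 147, 147, 147, 147, 147, 178, 209, 88, 71, 63, 63, 64, 64, 70, 71, 66, 49, 46, 48, 47]
204 [148, 148, 147, 148, 147, 147, 163, 179, 85, 57, 62, 63, 63, 62, 62, 63, 62, 62, 62, 63, 62]
212 [147, 148, 145, 146, 146, 156, 178, 161, 88, 68, 64, 65, 64, 71, 72, 72, 72, 72, 72, 71, 72]
```

View pics/t8c.png

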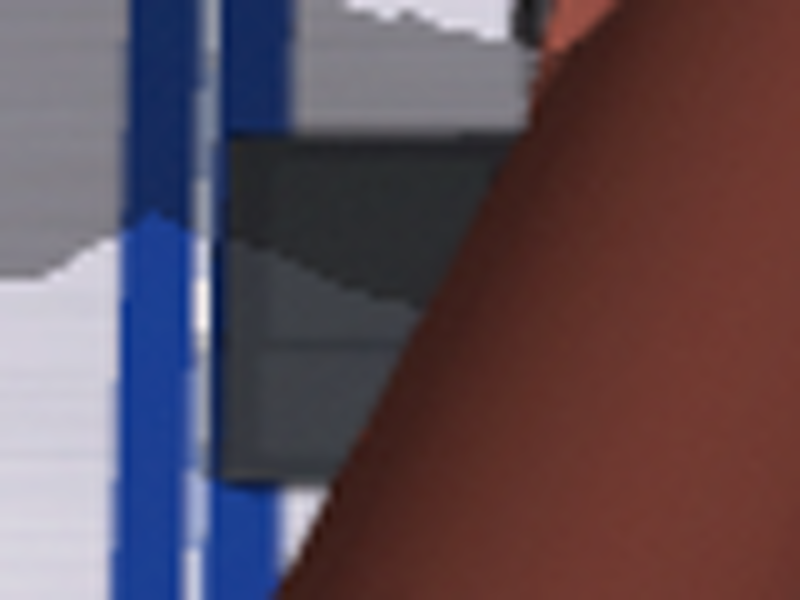

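View pics/s8c.png

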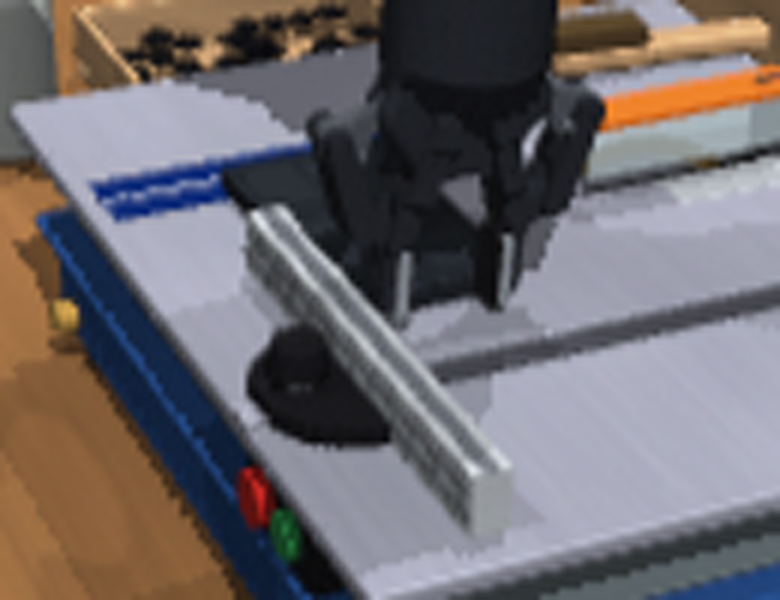

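```bash
python3 -m crank '[[[0,-3,0.2],0,0.5],[[0,-3,0.2],0,0.5],[[0,-1,0],0,0.5],[[0,0,0],0,0.5]]'; python3 -c "
from h import *
cap('wrist','w9');c=cap('top','t9');crop(c,'t9c',230,170,80,60,10)
I=c['img']
for r in (188,196,204,212): print(r,I[r,243:264].max(axis=1).tolist())
s=monitor.state();print(R.from_quat(s['eef_rot']).as_matrix().round(3).tolist())
w=c
def P(u,v,z): return ray(c,230+(u+.5)/10-.5,170+(v+.5)/10-.5,z)[:2].round(4)
print(P(227,135,.152),P(217,480,.152))
"
```

```text
time_s: 9.02
eef_pos: [0.501, 0.0197, 0.1432]
eef_rot: [1.0, 0.002, -0.025, -0.016]
wrist_force: [0.4, -3.3, 2.2]
finger_gap: 0.0427
188 [92, 93, 94, 93, 93, 93, 103, 111, 46, 41, 39, 42, 46, 47, 47, 46, 46, 47, 46, 48, 48]
196 [146, 147, 147, 148, 147, 135, 105, 116, 63, 63, 63, 64, 69, 71, 64, 48, 48, 47, 48, 48, 48]
204 [147, 147, 147, 148, 147, 135, 104, 114, 63, 63, 62, 62, 63, 63, 63, 64, 63, 63, 62, 62, 63]
212 [148, 147, 147, 146, 133, 102, 115, 88, 63, 64, 64, 72, 72, 71, 72, 71, 71, 72, 71, 66, 59]
[[0.999, 0.003, -0.05], [0.004, -0.999, 0.033], [-0.05, -0.033, -0.998]]
[0.5448 0.1746] [0.4553 0.1747]
```

View pics/t9c.png

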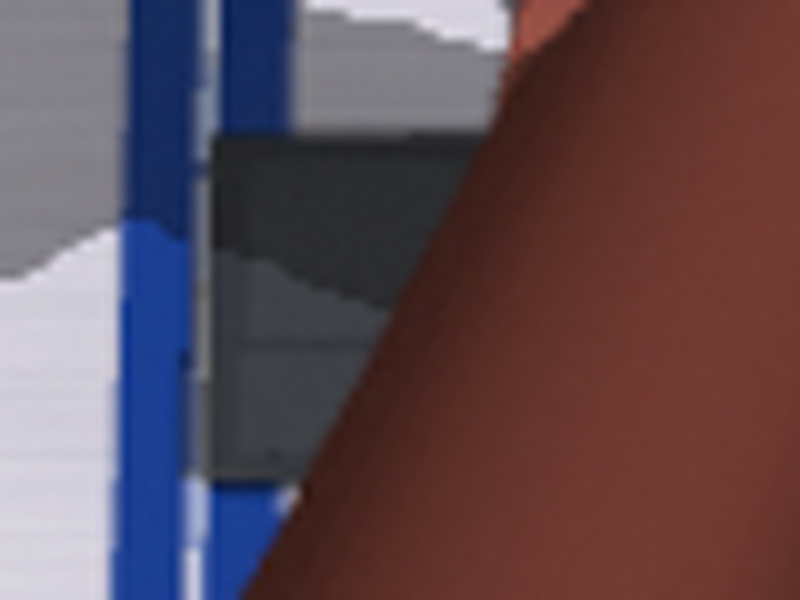

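View pics/w9.png

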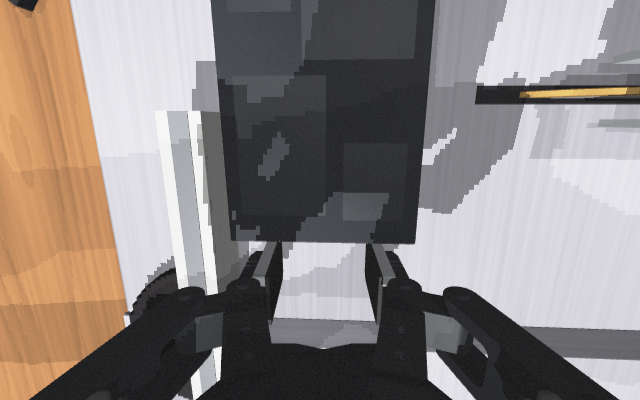

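```bash
python3 - <<'E'
from h import *
w=dict(np.load("w9.npz"));print([ray(w,*p,.152)[:2].round(4) for p in((232,241),(415,243.5),(211,0),(435,0))], [ray(w,*p,.17)[:2].round(4) for p in((200,110),(205,150))])
c=dict(np.load("t9.npz"))
def P(u,v,z): return ray(c,230+(u+.5)/10-.5,170+(v+.5)/10-.5,z)[:2].round(4)
print(P(212,135,.152),P(209,480,.152))
E
```

```text
[array([0.4551, 0.0306]), array([0.5438, 0.0315]), array([0.4544, 0.1348]), array([0.5432, 0.1336])] [array([0.4536, 0.0918]), array([0.454 , 0.0767])]
[0.5448 0.1785] [0.4553 0.1768]
```

```bash
python3 -m crank '[[[0,12,0],0,0.5],[[0,10,-20],0,0.5],[[0,0,-41],0,1],[[0,-30,-25],0,1],[[0,-38,-10],0,1],[[0,-38,0],0,1],[[0,-25,0],0,1],[[0,-10,0],0,1],[[0,0,0],0,1]]'; python3 -c "
from h import *
c=cap('wrist','w10')
s=monitor.state();print(R.from_quat(s['eef_rot']).as_matrix().round(3).tolist())"
```

```text
time_s: 9.87
eef_pos: [0.4998, 0.147, 0.2438]
eef_rot: [0.999, 0.002, -0.035, -0.027]
wrist_force: [1.2, 0.6, 0.3]
finger_gap: -0.0002
[[0.997, 0.001, -0.071], [0.005, -0.999, 0.052], [-0.071, -0.053, -0.996]]
```

View pics/w10.png

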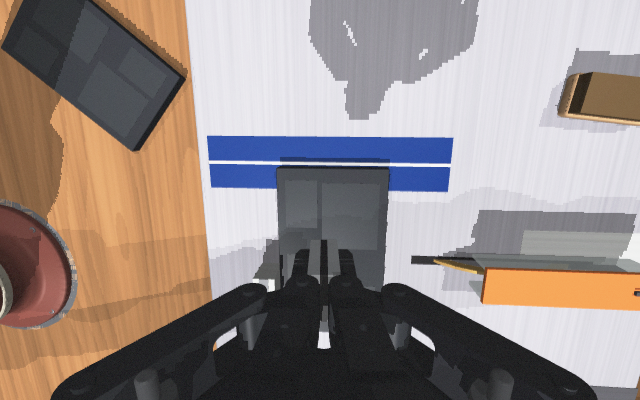

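```bash
python3 -c "
from h import *
c=dict(np.load('w10.npz'));crop(c,'w10c',260,150,150,50,5)
I=c['img']
for u in(240,290,310,330,350,370,430): print(u,[tuple(x) for x in I[156:178,u].tolist()][0:22:1] if u==330 else I[156:178,u].max(axis=1).tolist())
"
```

```text
240 [169, 169, 169, 169, 191, 243, 247, 246, 197, 168, 171, 170, 169, 171, 172, 172, 173, 171, 171, 170, 171, 172]
290 [162, 109, 107, 108, 107, 138, 231, 231, 222, 102, 51, 32, 62, 87, 84, 88, 83, 84, 86, 87, 86, 83]
310 [171, 165, 109, 108, 109, 127, 213, 230, 224, 132, 65, 34, 56, 85, 86, 84, 83, 83, 85, 85, 85, 81]
330 [(169, 85, 53), (163, 83, 50), (109, 57, 38), (108, 56, 40), (106, 54, 36), (121, 80, 67), (184, 164, 160), (228, 229, 230), (223, 224, 224), (164, 139, 130), (84, 49, 39), (31, 30, 29), (43, 41, 38), (76, 72, 70), (84, 80, 75), (83, 75, 73), (83, 75, 75), (82, 76, 72), (80, 76, 74), (84, 78, 77), (82, 77, 75), (80, 73, 73)]
350 [169, 163, 108, 106, 106, 112, 159, 229, 227, 195, 98, 34, 43, 67, 81, 80, 82, 77, 83, 80, 86, 82]
370 [166, 160, 108, 110, 107, 109, 138, 229, 230, 222, 104, 31, 38, 58, 83, 77, 77, 81, 79, 84, 78, 81]
430 [162, 163, 166, 166, 165, 163, 161, 186, 247, 247, 237, 163, 164, 164, 163, 166, 164, 162, 165, 162, 164, 165]
```

View pics/w10c.png

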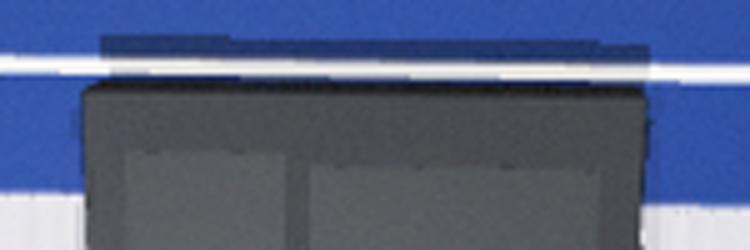

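```bash
python3 -c "
from h import *
c=dict(np.load('w10.npz'))
for u,l,b,t in((290,163,166.4,168),(330,163.4,166.5,168.5),(370,164,166.5,168.8)):
  print(u,[ray(c,u,v,z)[:2].round(4).tolist() for v,z in((l,.14),(b,.14),(t,.152))])
print(ray(c,278,168,.152),ray(c,389,169,.152))
"
```

```text
290 [[0.4629, 0.1825], [0.4629, 0.1796], [0.4651, 0.1799]]
330 [[0.4964, 0.1826], [0.4964, 0.18], [0.497, 0.18]]
370 [[0.5292, 0.1826], [0.5293, 0.1805], [0.5283, 0.1803]]
[0.45535428 0.17978529 0.152     ] [0.54304341 0.18037417 0.152     ]
```

```bash
python3 -m crank '[[[20,25,0],0,1],[[20,25,0],0,1],[[20,25,0],0,1],[[15,10,0],0,1],[[5,5,0],0,1],[[0,0,0],0,1]]'; python3 -m crank '[[[0,0,0],0,1]]'
```

```text
time_s: 10.42
eef_pos: [0.5774, 0.0415, 0.228]
eef_rot: [0.999, -0.003, -0.042, -0.024]
wrist_force: [-0.1, -1.2, 0.2]
finger_gap: -0.0001
time_s: 10.5
eef_pos: [0.5766, 0.04, 0.2274]
eef_rot: [0.999, -0.005, -0.043, -0.024]
wrist_force: [-0.8, 1.1, 0.4]
finger_gap: -0.0001
```

```bash
python3 -m crank '[[[12,-15,0],0,1],[[0,0,25],0,1],[[0,0,25],0,1],[[0,0,15],0,1],[[0,0,8],0,1],[[0,0,0],0,1]]';python3 -c "
from h import *
c=cap('wrist','w11')
s=monitor.state();print(R.from_quat(s['eef_rot']).as_matrix().round(3).tolist())"
```

```text
time_s: 11.0
eef_pos: [0.5775, 0.0622, 0.1539]
eef_rot: [0.999, -0.003, -0.044, -0.027]
wrist_force: [-0.2, 0.4, -0.5]
finger_gap: 0.0
[[0.996, -0.009, -0.087], [-0.005, -0.999, 0.053], [-0.087, -0.053, -0.995]]
```

View pics/w11.png

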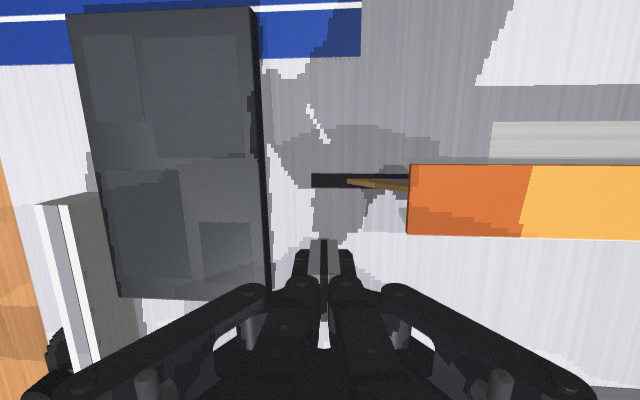

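```bash
python3 -m crank '[[[-5,0,6],0,1],[[-5,0,3],0,1],[[-3,0,0.5],0,1],[[-3,0,0.5],0,1]]';python3 -m crank '[[[-2,0,0.3],0,1],[[-2,0,0.3],0,1]]'
```

```text
time_s: 11.38
eef_pos: [0.5615, 0.0632, 0.1488]
eef_rot: [0.999, -0.003, -0.04, -0.027]
wrist_force: [-0.1, -0.3, -0.3]
finger_gap: -0.0
time_s: 11.55
eef_pos: [0.5571, 0.0632, 0.1496]
eef_rot: [0.999, -0.003, -0.04, -0.027]
wrist_force: [-0.5, 0.2, 0.1]
finger_gap: -0.0004
```

```bash
python3 -m crank '[[[0,0,4],0,1],[[-2,0,0.5],0,1],[[-2,0,0.3],0,1]]';python3 -m crank '[[[-2,0,0.3],0,1],[[-2,0,0.3],0,1]]'
```

```text
time_s: 11.8
eef_pos: [0.553, 0.0632, 0.1456]
eef_rot: [0.999, -0.003, -0.039, -0.027]
wrist_force: [0.3, 0.3, -0.0]
finger_gap: 0.0001
time_s: 11.97
eef_pos: [0.551, 0.0631, 0.1455]
eef_rot: [0.999, -0.003, -0.036, -0.027]
wrist_force: [5.4, 0.4, -1.9]
finger_gap: -0.0003
```

Contact. I'll press a little more.

```bash
python3 -m crank '[[[-3,0,0.3],0,1],[[-4,0,0.3],0,1]]';python3 -m crank '[[[-4,0,0.3],0,1],[[-4,0,0.3],0,1]]';python3 -m crank '[[[-4,0,0.3],0,1]]'
python3 -c "
from h import *
c=cap('wrist','w12')
s=monitor.state();print(R.from_quat(s['eef_rot']).as_matrix().round(3).tolist())"
```

```text
time_s: 12.13
eef_pos: [0.5509, 0.0632, 0.1465]
eef_rot: [0.999, -0.003, -0.027, -0.027]
wrist_force: [7.1, 0.6, -3.3]
finger_gap: -0.0001
time_s: 12.3
eef_pos: [0.551, 0.0632, 0.148]
eef_rot: [1.0, -0.003, -0.017, -0.026]
wrist_force: [7.5, 0.2, -1.5]
finger_gap: 0.0001
time_s: 12.38
eef_pos: [0.551, 0.0632, 0.1489]
eef_rot: [1.0, -0.004, -0.012, -0.026]
wrist_force: [6.7, 0.4, -2.9]
finger_gap: -0.0003
[[1.0, -0.008, -0.022], [-0.006, -0.999, 0.052], [-0.023, -0.052, -0.998]]
```

View pics/w12.png

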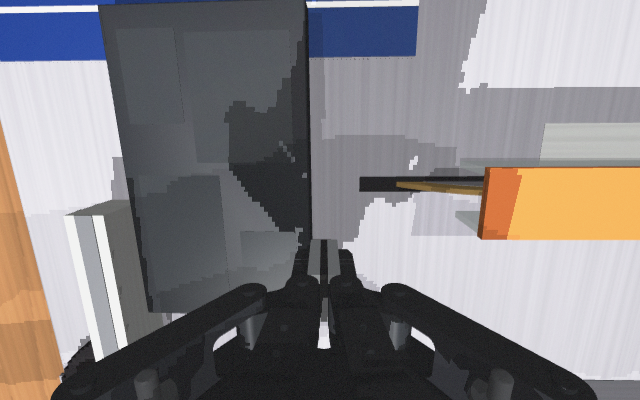

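```bash
python3 -c "
from h import *
c=dict(np.load('w12.npz'));crop(c,'w12c',90,0,240,40,3)
P=lambda u,v,z:ray(c,u,v,z)[:2]
for n,a,b,z in(('near',(100,8),(149,308),.152),('far',(306,8),(308,225),.152),('fence top',(104,213),(127,365),.17)):
  A,B=P(*a,z),P(*b,z);d=A-B;print(n,A.round(4),B.round(4),np.arctan2(-d[0],d[1]).round(4))
I=c['img']
for u in(60,120,180,240,290,340,400):print(u,I[0:16,u].max(axis=1).tolist())
"
```

```text
near [0.455  0.1787] [0.4549 0.0337] -0.0007
far [0.5432 0.1774] [0.5422 0.0812] -0.0105
fence top [0.4543 0.0927] [0.4514 0.0134] -0.0362
60 [159, 159, 159, 158, 160, 181, 242, 247, 247, 247, 247, 246, 178, 159, 138, 162]
120 [105, 107, 108, 103, 68, 69, 75, 73, 76, 75, 77, 78, 78, 77, 76, 74]
180 [105, 103, 70, 75, 80, 74, 78, 77, 75, 75, 77, 82, 81, 78, 79, 78]
240 [66, 75, 79, 82, 82, 79, 78, 79, 85, 82, 80, 80, 82, 84, 83, 82]
290 [84, 80, 82, 83, 81, 84, 86, 83, 84, 81, 84, 86, 84, 84, 85, 86]
340 [136, 218, 235, 235, 234, 235, 228, 140, 114, 118, 118, 118, 116, 117, 114, 117]
400 [216, 234, 234, 235, 236, 227, 142, 118, 117, 117, 118, 118, 117, 117, 116, 119]
```

View pics/w12c.png

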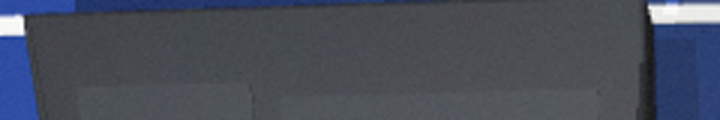

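```bash
python3 -m crank '[[[8,0,0],0,1],[[8,0,-15],0,1],[[0,0,-41],0,1],[[-10,-20,-35],0,1],[[-20,-30,0],0,1],[[-20,-30,0],0,1],[[-10,-5,0],0,1],[[0,0,0],0,1],[[0,0,0],0,1]]';python3 -c "
from h import *
c=cap('wrist','w13');crop(c,'w13c',250,130,160,60,5)
I=c['img']
s=monitor.state();print(s['eef_pos'],R.from_quat(s['eef_rot']).as_matrix().round(3).tolist())"
```

```text
time_s: 13.18
eef_pos: [0.5051, 0.1446, 0.2492]
eef_rot: [1.0, -0.005, -0.016, -0.025]
wrist_force: [0.5, -0.1, -0.2]
finger_gap: 0.0002
[0.50516887 0.14396158 0.24901759] [[0.999, -0.013, -0.033], [-0.011, -0.999, 0.051], [-0.033, -0.05, -0.998]]
```

View pics/w13.png

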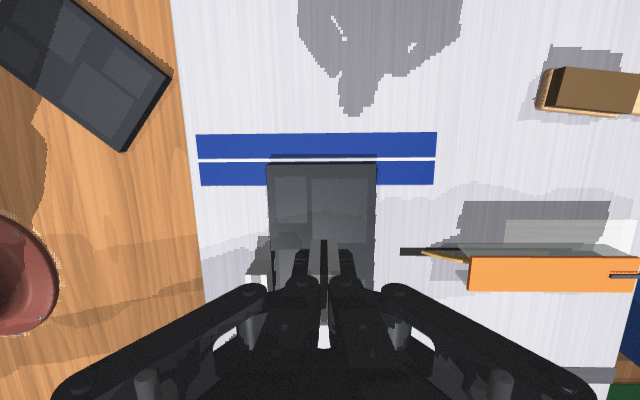

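View pics/w13c.png

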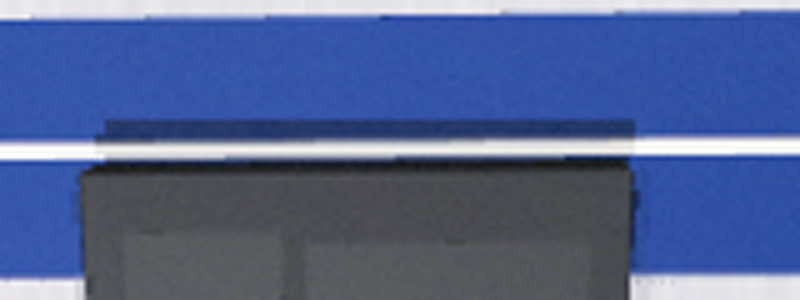

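```bash
cat > m.py <<'E'
from h import *
import sys
c=dict(np.load(sys.argv[1]+'.npz'));x0,y0,k=250,130,5
f=lambda u,v,z:ray(c,x0+(u+.5)/k-.5,y0+(v+.5)/k-.5,z)[:2]
L,Tp=eval(sys.argv[2]),eval(sys.argv[3])
a,b=[f(*p,.14) for p in L];s,t=[f(*p,.152) for p in Tp]
print('line',a.round(4),b.round(4),'slab',s.round(4),t.round(4),'len',np.linalg.norm(s-t))
n=(b-a)/np.linalg.norm(b-a);n2=np.array([-n[1],n[0]])
print('short by',[((a-p)@n2*1000).round(2) for p in(s,t)],'fence dist',s[0])
E
python3 m.py w13 '[(0,152),(800,146)]' '[(83,173),(631,171)]'
python3 -c "
from h import *
c=dict(np.load('w13.npz'))
for u in(275,300,340,370):print(u,c['img'][154:170,u].max(axis=1).tolist())"
```

```text
line [0.4378 0.1825] [0.5725 0.1826] slab [0.4545 0.1804] [0.5429 0.1801] len 0.08842454508947024
short by [np.float64(2.16), np.float64(2.46)] fence dist 0.4545153915081085
275 [111, 108, 109, 110, 139, 230, 226, 197, 85, 38, 47, 80, 85, 83, 85, 84]
300 [108, 108, 107, 116, 159, 230, 224, 165, 62, 34, 54, 82, 87, 83, 85, 86]
340 [111, 110, 107, 121, 188, 230, 223, 130, 48, 39, 60, 79, 81, 81, 77, 82]
370 [107, 107, 107, 129, 210, 230, 220, 101, 31, 37, 68, 81, 79, 80, 80, 81]
```

```bash
python3 -m crank '[[[0,36,0],0,0.5],[[0,36,0],0,0.5],[[0,36,0],0,0.5],[[0,30,0],0,0.5],[[0,14,0],0,0.5],[[0,0,30],0,0.5],[[0,0,20],0,0.5],[[0,0,0],0,0.5]]';python3 -c "
from h import *
c=cap('wrist','w14')
s=monitor.state();print(s['eef_pos'],R.from_quat(s['eef_rot']).as_matrix().round(3).tolist())"
```

```text
time_s: 13.9
eef_pos: [0.5053, -0.0268, 0.1876]
eef_rot: [1.0, -0.015, -0.015, -0.02]
wrist_force: [0.5, -0.5, -0.5]
finger_gap: 0.0424
[ 0.50590043 -0.0270403   0.18884994] [[0.999, -0.031, -0.029], [-0.029, -0.999, 0.04], [-0.03, -0.039, -0.999]]
```

View pics/w14.png

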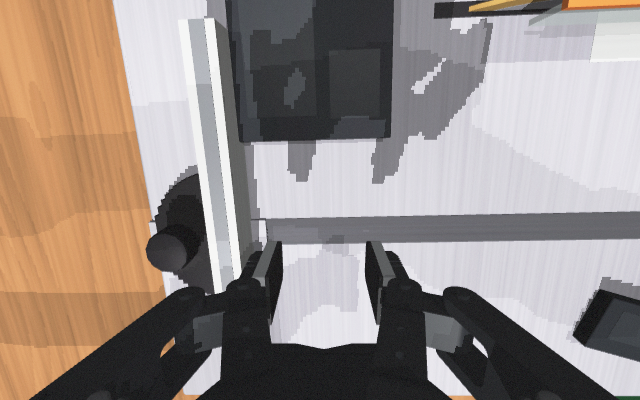

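```bash
python3 -m crank '[[[-4,0,15],-0.03,0.5],[[0,0,15],0,0.5],[[0,0,10],0,0.5],[[0,-10,4],0,0.5],[[0,-10,0.5],0,0.5],[[0,-7,0],0,0.5],[[0,0,0],0,0.5]]';python3 -c "
from h import *
s=monitor.state();print(s['eef_pos'],R.from_quat(s['eef_rot']).as_matrix().round(3).tolist())"
```

```text
time_s: 14.53
eef_pos: [0.5063, 0.0011, 0.1486]
eef_rot: [1.0, -0.001, -0.01, -0.019]
wrist_force: [0.2, 0.4, 0.5]
finger_gap: 0.0427
[0.50627882 0.00111252 0.14859966] [[1.0, -0.003, -0.02], [-0.002, -0.999, 0.039], [-0.02, -0.039, -0.999]]
```

```bash
python3 -m crank '[[[-5,-4,4],0,0.5],[[-1,-5,1.5],0,0.5],[[0,-3,0.3],0,0.5],[[0,-2,0.3],0,0.5],[[0,0,0],0,0.5]]';python3 -m crank '[[[0,-2,0.1],0,0.5],[[0,0,0],0,0.5]]'
```

```text
time_s: 14.95
eef_pos: [0.5007, 0.0188, 0.1447]
eef_rot: [1.0, 0.001, -0.008, -0.02]
wrist_force: [0.1, -0.0, -0.2]
finger_gap: 0.0425
time_s: 15.12
eef_pos: [0.5008, 0.0202, 0.1449]
eef_rot: [1.0, 0.0, -0.008, -0.019]
wrist_force: [-0.7, 0.9, 0.3]
finger_gap: 0.0429
```

```bash
python3 -m crank '[[[0,-1.2,0],0,0.5],[[0,0,0],0,0.5]]';python3 -m crank '[[[0,-1.2,0.2],0,0.5],[[0,0,0],0,0.5]]'; python3 -c "
from h import *
cap('wrist','w15');c=cap('top','t15');crop(c,'t15c',230,170,80,60,10)"
```

```text
time_s: 15.28
eef_pos: [0.501, 0.0205, 0.1451]
eef_rot: [1.0, -0.0, -0.007, -0.019]
wrist_force: [-0.5, 0.4, -0.7]
finger_gap: 0.0425
time_s: 15.45
eef_pos: [0.5011, 0.0206, 0.145]
eef_rot: [1.0, -0.001, -0.007, -0.018]
wrist_force: [0.2, 0.1, -1.1]
finger_gap: 0.0426
```

View pics/t15c.png

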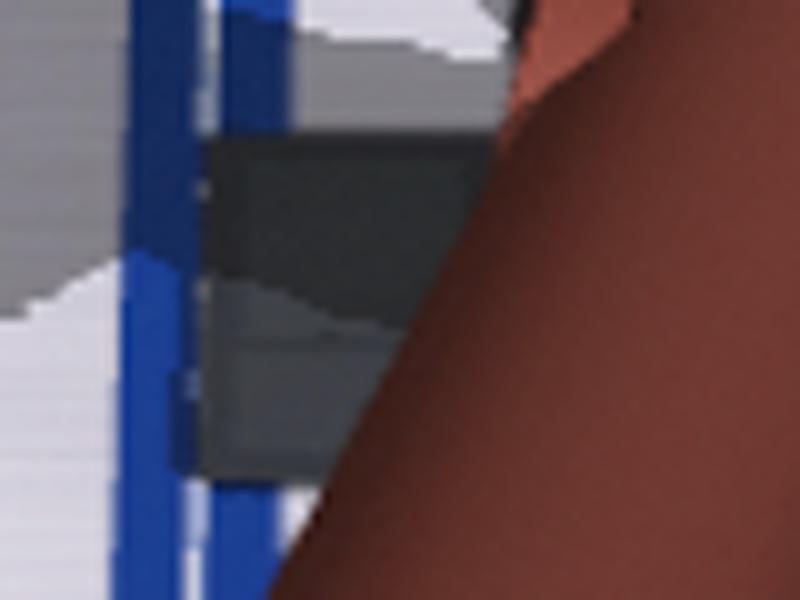

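View pics/w15.png

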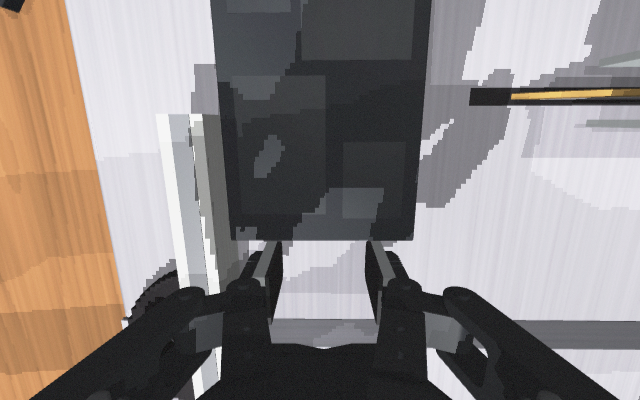

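```bash
python3 -m crank '[[[0,-1.8,0.1],0,0.5],[[0,0,0],0,0.5]]'; python3 -c "
from h import *
c=cap('top','t16');crop(c,'t16c',230,170,80,60,10)
d=dict(np.load('t15.npz'))
for r in (188,196,204,212): print(r,d['img'][r,246:256].max(axis=1).tolist(),c['img'][r,246:256].max(axis=1).tolist())"
```

```text
time_s: 15.72
eef_pos: [0.5011, 0.0215, 0.145]
eef_rot: [1.0, -0.001, -0.007, -0.018]
wrist_force: [-1.0, 0.1, -0.0]
finger_gap: 0.0429
188 [94, 92, 92, 93, 81, 41, 41, 41, 42, 47] [93, 93, 93, 85, 53, 43, 40, 42, 43, 47]
196 [133, 94, 94, 85, 51, 43, 42, 43, 45, 47] [133, 94, 89, 66, 45, 43, 43, 43, 45, 49]
204 [147, 135, 94, 88, 67, 64, 62, 62, 63, 63] [147, 135, 88, 72, 64, 63, 64, 62, 63, 63]
212 [134, 93, 87, 70, 64, 63, 65, 68, 71, 71] [134, 94, 87, 68, 63, 62, 65, 68, 71, 71]
```

```bash
python3 -m crank '[[[0,10,0],0,0.5],[[0,10,-20],0,0.5],[[0,0,-41],0,0.5],[[0,-25,-35],0,1],[[0,-38,-10],0,1],[[0,-38,0],0,1],[[0,-28,0],0,1],[[0,-10,0],0,1],[[0,0,0],0,1],[[0,0,0],0,1]]';python3 -c "
from h import *
c=cap('wrist','w17');crop(c,'w17c',250,130,160,60,5)
s=monitor.state();print(s['eef_pos'],R.from_quat(s['eef_rot']).as_matrix().round(3).tolist())"
```

```text
time_s: 16.6
eef_pos: [0.5044, 0.1364, 0.2603]
eef_rot: [1.0, -0.006, -0.008, -0.02]
wrist_force: [0.5, -1.3, 0.4]
finger_gap: 0.0003
[0.50435099 0.13584632 0.26017979] [[1.0, -0.013, -0.015], [-0.013, -0.999, 0.04], [-0.016, -0.04, -0.999]]
```

View pics/w17c.png

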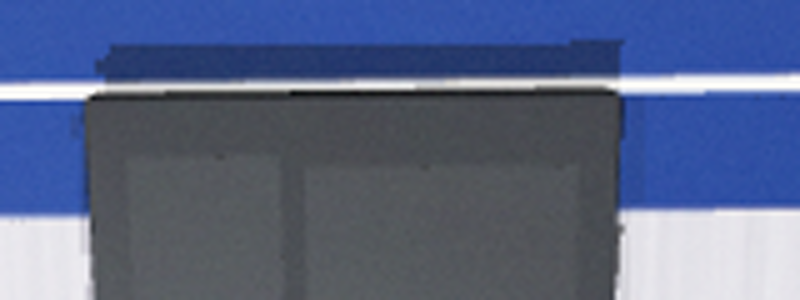

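View pics/w17.png

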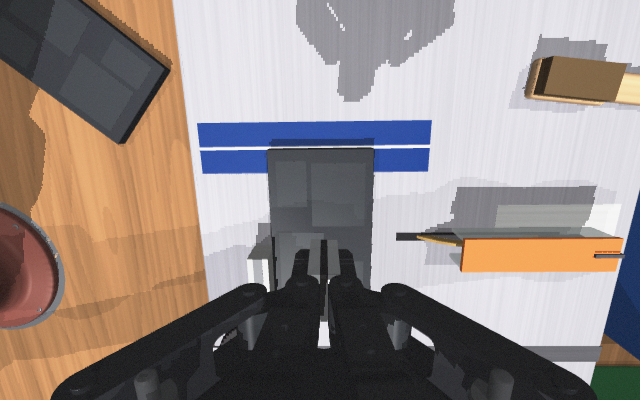

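```bash
python3 m.py w17 '[(0,92),(800,83)]' '[(89,99),(618,94)]';python3 -c "
from h import *
c=dict(np.load('w17.npz'))
for u in(240,275,300,340,370,400):print(u,c['img'][140:158,u].max(axis=1).tolist())
P=lambda u,v,z:ray(c,u,v,z)[:2]
print(P(300,147.0,.14),P(300,149.2,.152),P(340,147.0,.14),P(340,149.2,.152))"
```

```text
line [0.4373 0.1826] [0.5763 0.1826] slab [0.4552 0.1822] [0.5432 0.1821] len 0.08795372818993694
short by [np.float64(0.34), np.float64(0.48)] fence dist 0.4552188147242576
240 [170, 168, 170, 170, 171, 169, 189, 243, 247, 246, 170, 171, 171, 170, 169, 173, 172, 171]
275 [108, 112, 109, 110, 109, 108, 141, 224, 126, 44, 76, 83, 85, 83, 83, 84, 84, 87]
300 [109, 109, 111, 108, 109, 120, 187, 222, 79, 51, 79, 80, 82, 85, 84, 84, 82, 83]
340 [109, 106, 108, 107, 109, 132, 210, 177, 38, 64, 81, 83, 84, 81, 83, 79, 78, 82]
370 [107, 108, 108, 109, 110, 158, 224, 128, 45, 73, 79, 82, 79, 80, 84, 78, 84, 82]
400 [165, 163, 163, 166, 178, 234, 247, 246, 196, 164, 163, 165, 164, 164, 163, 165, 163, 163]
[0.48137102 0.18295289] [0.4824309  0.18210935] [0.5161403  0.18257812] [0.51568805 0.18175446]
```

```bash
python3 -m crank '[[[22,22,0],0,1],[[22,22,0],0,1],[[20,18,0],0,1],[[8,4,0],0,1],[[0,0,0],0,1],[[0,0,0],0,1]]'; python3 -c "
from h import *
s=monitor.state();print(s['eef_pos'],R.from_quat(s['eef_rot']).as_matrix().round(3).tolist())"
```

```text
time_s: 17.15
eef_pos: [0.5747, 0.0542, 0.2533]
eef_rot: [1.0, -0.014, -0.012, -0.017]
wrist_force: [-0.4, -0.2, -0.4]
finger_gap: -0.0
[0.57468129 0.05421109 0.25328327] [[0.999, -0.028, -0.023], [-0.027, -0.999, 0.035], [-0.024, -0.035, -0.999]]
```

```bash
python3 -m crank '[[[4,-5,20],-0.028,1],[[0,0,30],0,1],[[0,0,30],0,1],[[0,0,18],0,1],[[0,0,6],0,1],[[0,0,0],0,1]]'; python3 -c "
from h import *
s=monitor.state();print(s['eef_pos'],R.from_quat(s['eef_rot']).as_matrix().round(3).tolist())"
```

```text
time_s: 17.65
eef_pos: [0.5725, 0.0651, 0.1481]
eef_rot: [1.0, 0.001, -0.012, -0.02]
wrist_force: [0.1, 0.5, 0.2]
finger_gap: 0.0002
[0.57254413 0.06509697 0.14814203] [[1.0, 0.002, -0.023], [0.003, -0.999, 0.039], [-0.023, -0.04, -0.999]]
```

```bash
python3 -m crank '[[[-6,2,2],0,1],[[-5,1,1],0,1],[[-3,0,0.3],0,1],[[-2,0,0.3],0,1]]'; python3 -m crank '[[[-2,0,0.3],0,1],[[-2,0,0.3],0,1]]';python3 -m crank '[[[-2,0,0.3],0,1],[[-2,0,0.3],0,1]]'
```

```text
time_s: 17.98
eef_pos: [0.5559, 0.0629, 0.1481]
eef_rot: [1.0, 0.002, -0.009, -0.02]
wrist_force: [-0.1, -0.5, 0.1]
finger_gap: -0.0001
time_s: 18.15
eef_pos: [0.5522, 0.0628, 0.1494]
eef_rot: [1.0, 0.002, -0.007, -0.021]
wrist_force: [0.5, -0.2, 0.0]
finger_gap: -0.0002
time_s: 18.32
eef_pos: [0.5512, 0.0628, 0.1502]
eef_rot: [1.0, 0.002, -0.003, -0.021]
wrist_force: [4.8, 0.7, -2.7]
finger_gap: -0.0004
```

```bash
python3 -m crank '[[[-3,0,0.5],0,1],[[-4,0,0.5],0,1]]';python3 -m crank '[[[-4,0,0.5],0,1]]'; python3 -m crank '[[[8,0,0],0,1],[[8,0,-12],0,1],[[0,0,-41],0,1],[[-10,-20,-35],0,1],[[-20,-30,-10],0,1],[[-20,-25,0],0,1],[[-10,0,0],0,1],[[0,0,0],0,1],[[0,0,0],0,1]]';python3 -c "
from h import *
c=cap('wrist','w18');crop(c,'w18c',250,130,160,60,5)
s=monitor.state();print(s['eef_pos'],R.from_quat(s['eef_rot']).as_matrix().round(3).tolist())"
```

```text
time_s: 18.48
eef_pos: [0.551, 0.0628, 0.1511]
eef_rot: [1.0, 0.001, 0.006, -0.02]
wrist_force: [7.5, 0.3, -1.7]
finger_gap: 0.0
time_s: 18.57
eef_pos: [0.551, 0.0629, 0.1516]
eef_rot: [1.0, 0.001, 0.01, -0.02]
wrist_force: [6.2, 0.6, -1.4]
finger_gap: -0.0
time_s: 19.32
eef_pos: [0.4986, 0.1345, 0.255]
eef_rot: [1.0, 0.0, 0.004, -0.02]
wrist_force: [0.3, -0.4, -0.0]
finger_gap: 0.0001
[0.49874925 0.13382012 0.25483977] [[1.0, -0.001, 0.007], [-0.001, -0.999, 0.039], [0.007, -0.039, -0.999]]
```

View pics/w18c.png

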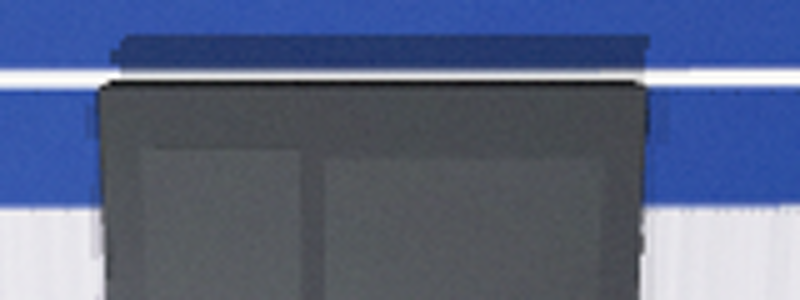

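View pics/w18.png

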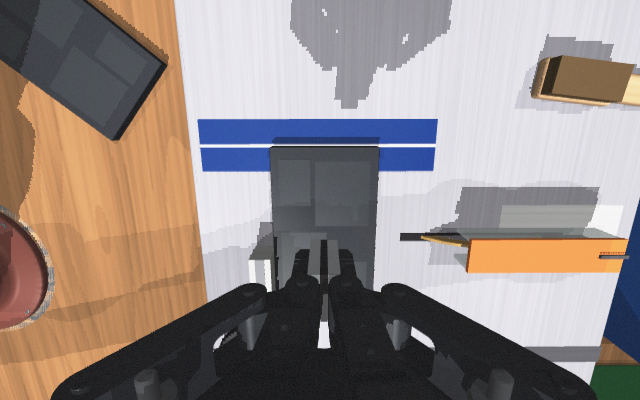

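```bash
python3 m.py w18 '[(0,79),(800,79)]' '[(101,88),(646,88)]'; python3 -m crank '[[[0,-40,-20],0,1],[[0,-40,-10],0,1],[[0,-40,0],0,1],[[0,-40,0],0,1],[[0,-30,0],0,1],[[0,0,0],0,1],[[0,0,0],0,1]]';python3 -c "
from h import *
c=cap('top','t19');crop(c,'t19c',196,90,200,160,4);crop(cap('side','s19'),'s19c',240,120,200,150,4)"
```

```text
line [0.4355 0.1826] [0.5715 0.1825] slab [0.4545 0.1821] [0.5431 0.182 ] len 0.08853195052206038
short by [np.float64(0.51), np.float64(0.52)] fence dist 0.4545324846061098
time_s: 19.95
eef_pos: [0.5078, 0.3149, 0.2868]
eef_rot: [1.0, -0.014, 0.002, -0.014]
wrist_force: [0.1, -1.2, -0.5]
finger_gap: -0.0004
```

View pics/t19c.png

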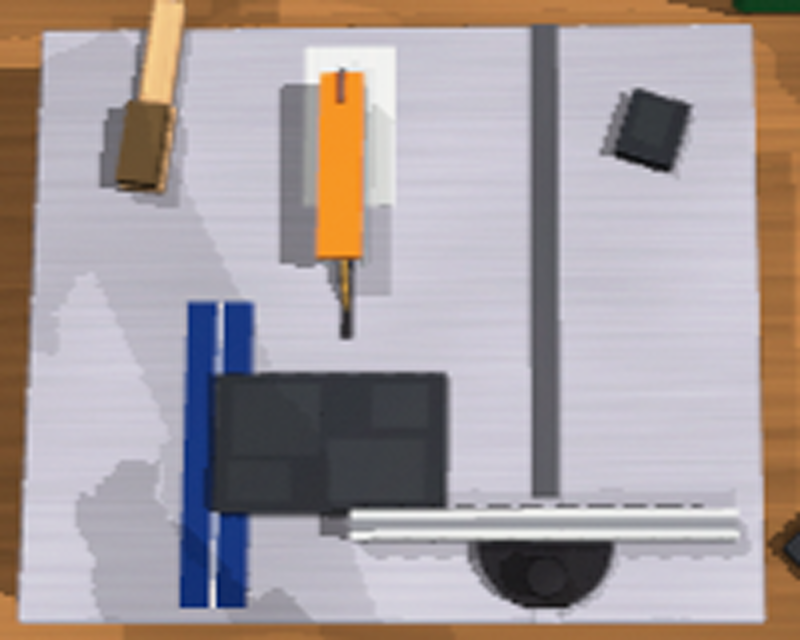

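View pics/s19c.png

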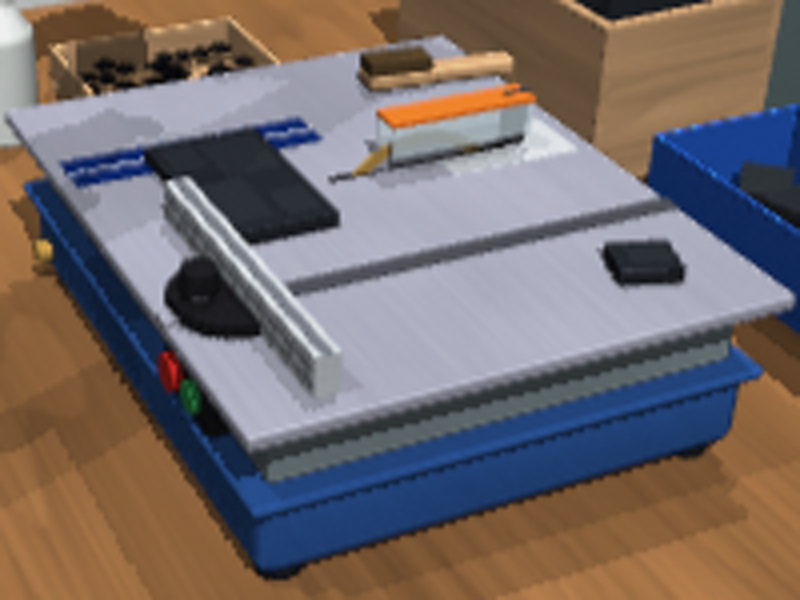

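```bash
python3 - <<'E'
from h import *
c=dict(np.load("t19.npz"))
def P(u,v,z): return ray(c,196+(u+.5)/4-.5,90+(v+.5)/4-.5,z)[:2].round(4)
print([P(*p,.152) for p in((216,374),(210,512),(446,512),(447,374))],P(220,302,.14),P(213.5,606,.14))
E
```

```text
[array([0.5446, 0.1814]), array([0.4551, 0.1828]), array([0.4551, 0.0318]), array([0.5443, 0.0318])] [0.5949 0.1826] [0.3958 0.1813]
```

Both cameras agree to within about 0.5 mm of the line: the slab is flush and square, the offcut and brush have not moved, and the arm is clear.

```bash
python3 -c "
from station import ctrl
print(ctrl.hand_in())"
```

```text
the job is handed in; nothing more can be done
None
```

The slab is set up for the next cut and the job is handed in. It lies flat and square against the fence, with its leading end on the white line. The final views were taken at about 20 s of the 54 s allowed.

**What I did:** I pushed the slab back onto the fence with the closed fingers. I then slid it about 160 mm along the fence with two fingers on its trailing end, made a small correction at the line, and pressed it lightly onto the fence again (about 7 N). Then I lifted clear.

**Last checks:**
- **Line:** the wrist camera puts the leading edge about 0.5 mm short of the line's centre at both corners. The top camera puts it 0 to 1 mm short. The line is 2 mm wide.
- **Fence:** the wrist camera shows the leading edge parallel to the line. The near side measures x ≈ 0.4545 to 0.455 m, against about 0.454 m for the fence face. That gap is within the camera error, and the slab would not move any further under pressure.
- **Surroundings:** the offcut and brush are in their starting places in the top view, and the slab ends about 45 mm short of the blade in x.

**Disagreements:** partway through, the top camera read the leading end 2 to 3 mm further from the line than the wrist camera did. The arm and a shadow were covering that edge at the time, and the two cameras agreed to within 1 mm once the view was clear. The tool also tilted by up to about 0.1 rad during the moves, with no effect on the result.

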